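# Close the plinth mould over its locating pin and hold it shut

## Task

Pick up the plywood mould cover by its red handle, bring it down on the tip of the brass pin of the mould with the hole in its underside a centimetre or two to one side of the pin, and slide it across on the pin's tip until it drops on, its edges in line with the mould's. Then press it down until the sprung metal bed is fully down, and finish while still holding the handle and pressing, so that the mould stays shut. Leave the other things on the bench where they are.

Things in the scene. Friction and masses are not known exactly. Their poses are not given: they have to be found in the camera images.
- mould: fixed mould base: dark wooden block 160 (its x) by 130 (its y) by 30 mm high, on the bench, with an aluminium bed on springs above it. Origin at the centre of its underside, z up. Mould and cover may swap sides (left or right)
- pin: fixed brass locating pin, 12 mm diameter, upright in the middle of the mould, passing through the bed; tip edge chamfered 2 mm. Origin at the pin's root, on the wooden block (30 mm above the bench); axes as the mould's. Once the cover is over it, it cannot be seen
- pin_tip (a point): centre of the pin's flat tip, 66 mm above the bench and 14 mm above the raised bed's top (22 mm above the bed's top when the bed is down)
- bed (a joint): travel of the sprung aluminium bed (136 by 106 mm plate, 12 mm thick): 0 = raised, its top 52 mm above the bench; 0.008 m = fully down. Springs push it up with 5.5 N at 0, growing to 13.5 N fully down, so the cover's own weight does not lower it
- cover: loose mould cover, about 0.26 kg: plywood plate 110 (x) by 80 (y) by 30 mm; on top a red bar handle, 60 mm long in x, 20 mm wide in y, 45 mm high (75 mm in all). In the middle of its underside a blind hole, 16 mm diameter, 25 mm deep, mouth chamfered 1.5 mm. Origin: centre of the underside, z up; it lies right side up. A half turn makes no difference
- cover_hole (a point): centre of the hole's mouth, in the plane of the underside (same point as the cover's origin)
- cover_grip (a point): point to grip in the middle of the handle, 53 mm above the underside, 22 mm below the handle's top; close the fingers along the cover's y
- mannequin: bystander: jointed wooden artist's figure on a 100 mm round base, 275 mm tall; origin at the centre of its underside
- glue: bystander: glue bottle with orange cap, 60 mm diameter, 160 mm tall; origin at the centre of its underside
- brushpot: bystander: white pot of brushes, 76 mm diameter, about 230 mm tall with the brushes; origin at the centre of its underside
- plinth: bystander: finished white plaster plinth, 75 by 55 by 30 mm with a hole; origin at the centre of its underside
- pencil_tin: bystander: flat tin of black pencils, 110 by 190 by 18 mm; origin at the centre of its underside
- scraper: bystander: small spatula about 170 mm long lying on the bench, between mould and cover; origin near its middle

How it is judged:
By the outcome, as a careful person would: the job done as asked, in the order asked, and still so for the second after the job is handed in, while the arm keeps its last pose, push and grip.
It also fails if it takes over 38 s, if anything falls off the work surface, if the arm or the gripper's body presses on something with over 40 N, if the wrist force passes 120 N, or if a joint passes its speed limit or range.

## Robot

A 6-joint arm with a two-finger parallel gripper is mounted at the origin on the work surface. World frame = base frame: x ahead of the robot, y to its left, z up, the work surface at z = 0. Lengths are in mm, angles in rad, forces in N, time in s.
With the tool pointing down it reaches from about 325 to 850 mm from the base axis. Payload 15.5 kg.
Tool frame: the origin (TCP) lies on the centre line of the jaws, within the pads' length; the fingertips stand 19 mm ahead of it and the grasp point (between the pads) is the TCP; z points along the fingers, y is the line along which they close (so a half turn about z gives the same grasp; the last joint's range is limited). The gripper opens to 91 mm and grips with 3 to 60 N. Pads are 32 mm wide; open, the fingers measure 118 mm over their backs; the gripper's body (76 mm by 178 mm) begins 60 mm behind the grasp point.
Start: joints at [1.099, 0.494, 1.345, -0, 1.302, -0.096], TCP at [229.381, 581.387, 210.915] pointing down, gripper open.
Joint ranges: [-2.91, 2.91], [-0.82, 2.16], [0.22, 2.67], [-1.22, 4.37], [0.12, 2.79], [-3.08, 3.08]. Speed limits (rad/s): [1.89, 1.89, 2.57, 3.01, 3.01, 3.01].

## Interface

Orientations are given as a unit quaternion [x, y, z, w].
In Python, from cell import manip, imaging, job gives the robot as it stands (manip), with the cameras (imaging) and the job (job).
- The arm moves only by the shell command python3 shift.py 'ROWS' [OPENING] [FORCE]. ROWS is a JSON object with one list for each field, all of the same length, 1 to 5, a row being the entries at one place: dx, dy, dz (the shift in mm), yaw (a turn about the tool's z in rad); each row is the pose to reach, as a shift and turn from the pose commanded when the command began, along the tool's axes at that moment; what a row does not reach only later rows make up. A row lasts 1/10 s, in which the tool goes at most 50 mm and 0.15 rad, less where a joint would pass 70% of its speed; a pose out of reach is approached as far as the arm can. OPENING is the finger opening in mm, set as the command begins (- or left out keeps the last). The fingers move at their own pace and stop on an object; FORCE is the grip in N (left out, the last holds). Time passes only in rows, so rows that do not move let the fingers close. It prints the time, the measured TCP pose, the force, the opening and the grip force at its end. Input that does not fit is refused with a message, and nothing moves.
- manip.observe(): the state, without advancing time (a new reading comes with each control period).
- imaging.grab_frame(name): name is "scene" or "top"; returns a dict with "color" (400x640x3 uint8, red, green, blue), "K" (3x3 intrinsics, pixels), "T" (4x4, takes a point from camera to world coordinates). Camera axes: x right, y down, z forward; pixel columns grow to the right and rows downward; lengths in mm; the calibration is good to about 2 mm. A picture is of the moment at which its call begins. There is no depth.
- job.finish_job(): hands the job in; it is judged then, once.
The state is a dict: "time": time; "qpos": joint angles; "qd": joint speeds; "effort": joint torques, N m; "eef_pos": TCP position; "ee_rot": TCP orientation; "ft_force": force on the tool from outside, world axes, zero at the start; "moment": the same for the moment, N m; "width": finger opening in mm; "gripper_force": force on a finger pad.
Only numpy, scipy, OpenCV 4.12 (cv2) and the standard library are available. Lean on these libraries where they do the work, as an engineer would, in place of code of your own. Each camera call takes 0.05 s, during which the arm holds its last target. There are 200 camera calls.

## Working session

There is one attempt and no reset: what is moved stays moved. The work goes in short steps, Python scripts to look and compute and a shell command to move; the robot and the scene stay as the last step left them, time stands still between calls to the robot, and variables do not carry over. Pictures are saved under pics/ and viewed, at most 10 in all, crops included, and the job is handed in when it is done.

```bash
ls; mkdir -p pics
python3 - <<'E'
from cell import manip, imaging, job
import cv2,numpy as np
for n in("scene","top"):
    f=imaging.grab_frame(n); cv2.imwrite(f"pics/{n}0.png",f["color"][:,:,::-1]); print(n,f["K"].tolist(),np.round(f["T"],4).tolist())
print(manip.observe())
E
```

```text
cell.py
pics
shift.py
scene [[501.02538780723773, 0.0, 320.54538380312937], [0.0, 501.02538780723773, 196.60684068609797], [0.0, 0.0, 1.0]] [[0.8286, 0.336, -0.4478, 1200.0817], [0.5595, -0.4696, 0.6829, -864.5462], [0.0192, -0.8165, -0.5771, 797.8839], [0.0, 0.0, 0.0, 1.0]]
top [[494.57742823335093, 0.0, 326.5827466828092], [0.0, 494.57742823335093, 191.70736206180476], [0.0, 0.0, 1.0]] [[0.0173, -0.9888, 0.1479, 401.1278], [-0.9998, -0.0164, 0.0069, 0.4144], [-0.0044, -0.148, -0.989, 1432.2191], [0.0, 0.0, 0.0, 1.0]]
{'time': 0.1, 'qpos': array([ 1.09949264e+00,  4.94122283e-01,  1.34606144e+00, -3.98127136e-05,
        1.30247027e+00, -9.54892455e-02]), 'qd': array([-0.0003444 , -0.00066704, -0.00095355, -0.00234075,  0.00058037,
        0.00068855]), 'effort': array([ 2.28159770e-03, -8.80241632e+01, -3.82543266e+01,  7.08267884e-02,
        4.84162685e-02, -1.21363560e-04]), 'eef_pos': array([229.24556653, 581.0812211 , 210.39973244]), 'ee_rot': array([ 1.86798145e-01,  9.82398173e-01, -5.14868578e-04, -1.29959335e-04]), 'ft_force': array([ 0.01341298, -0.72291269,  0.11380398]), 'moment': array([0.01760388, 0.00830287, 0.00950928]), 'gripper_force': 0.0, 'width': 91.37215880518904}
```

View pics/scene0.png

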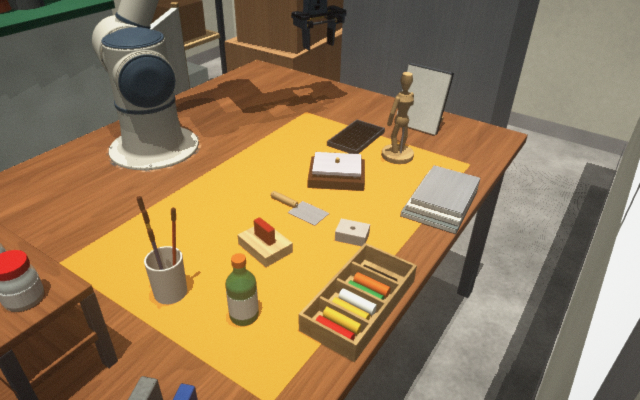

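View pics/top0.png

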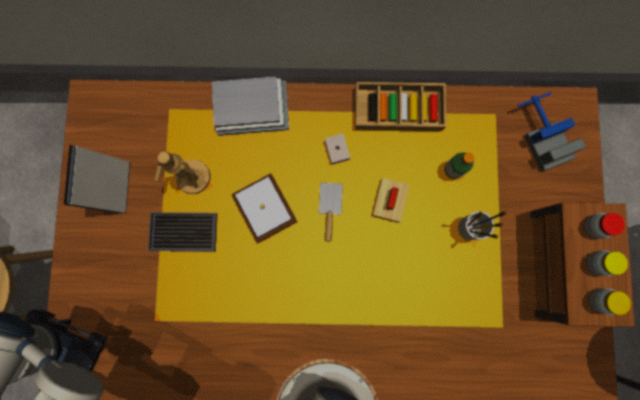

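The scene view shows the mould at about (337,170) with the pin at (338,160), and the cover at (265,240) with its red handle. In the top view the mould is at (264,207) and the cover at (390,200). I'll enlarge both.

Run:
```python
import cv2,numpy as np
t=cv2.imread("pics/top0.png");s=cv2.imread("pics/scene0.png")
def c(im,x,y,w,h,k): return cv2.resize(im[y:y+h,x:x+w],None,fx=k,fy=k,interpolation=cv2.INTER_CUBIC)
# each 400x300: origin and scale 5 (80x60)
a=np.vstack([np.hstack([c(t,225,167,80,75,5)[:300*2][:375],c(t,355,167,80,75,5)])])
cv2.imwrite("pics/ct.png",a)
cv2.imwrite("pics/cs.png",np.hstack([c(s,298,135,80,75,5),c(s,228,203,80,75,5)]))
```

```text
(no output)
```

View pics/ct.png

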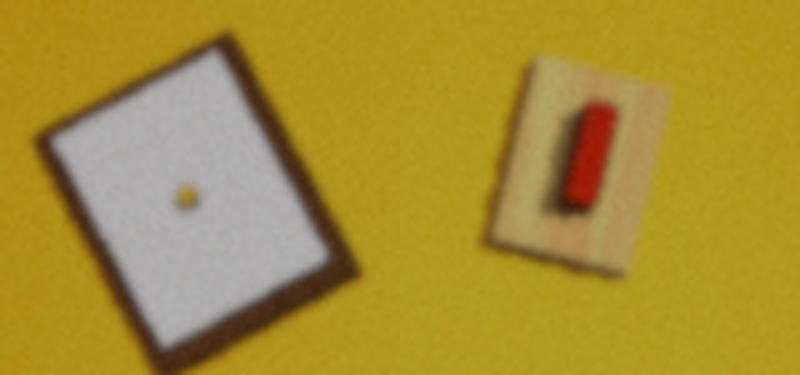

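View pics/cs.png

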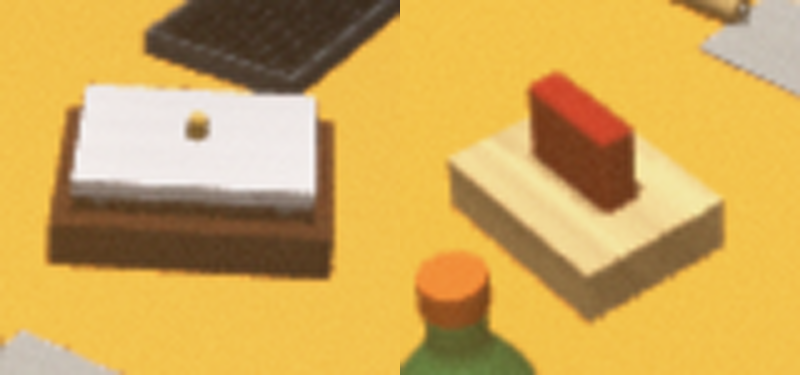

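The crops show the pin tip at top crop (187,194) and scene crop (197,117). They also show the bed corners, the plate corners and the top of the red handle. I'll triangulate the points and fit the poses.

```bash
cat > geo.py <<'E'
import numpy as np
from scipy.optimize import least_squares
K={'s':(501.0254,320.5454,196.6068),'t':(494.5774,326.5827,191.7074)}
T={'s':np.array([[0.8286,0.336,-0.4478,1200.0817],[0.5595,-0.4696,0.6829,-864.5462],[0.0192,-0.8165,-0.5771,797.8839]]),
't':np.array([[0.0173,-0.9888,0.1479,401.1278],[-0.9998,-0.0164,0.0069,0.4144],[-0.0044,-0.148,-0.989,1432.2191]])}
def proj(c,P):
    q=(np.atleast_2d(P)-T[c][:,3])@T[c][:,:3]; f,u,v=K[c]
    return np.c_[f*q[:,0]/q[:,2]+u, f*q[:,1]/q[:,2]+v]
def px(o,pts): return (np.atleast_2d(pts)+.5)/5-.5+np.array(o)
def tri(a,b):
    r=least_squares(lambda p:np.r_[proj('s',p)[0]-a,proj('t',p)[0]-b],[500,0,50]);return r.x,np.abs(r.fun).max()
E
python3 - <<'E'
from geo import *
sm,tm,sc,tc=(298,135),(225,167),(228,203),(355,167)
S=lambda *p:px(sm,p); 
pin=tri(px(sm,(197,116))[0],px(tm,(187,194))[0]); print('pin',pin)
bs=px(sm,[(86,86),(317,98),(314,190),(73,182)]); bt=px(tm,[(52,140),(222,42),(330,257),(163,352)])
# scene order: back-left, back-right, front-right, front-left ; try all cyclic assignments
best=min(range(4),key=lambda k:sum(tri(bs[i],bt[(i+k)%4])[1] for i in range(4)))
B=np.array([tri(bs[i],bt[(i+best)%4])[0] for i in range(4)]);print('bed',B.round(1),B.mean(0),[tri(bs[i],bt[(i+best)%4])[1] for i in range(4)])
for i in range(4):
    d=B[(i+1)%4]-B[i];print(np.linalg.norm(d[:2]),np.degrees(np.arctan2(d[1],d[0])))
hs=px(sc,[(130,88),(156,73),(234,127),(208,145)]).mean(0)
h=tri(hs,px(tc,(193,154))[0]);print('handle',h)
cs=px(sc,[(49,163),(324,203),(190,275)]);ct=px(tc,[(137,60),(268,90),(223,270),(90,240)])
for a in cs:
    print([ (tri(a,b)[0].round(1).tolist(),tri(a,b)[1].round(2)) for b in ct if tri(a,b)[1]<3])
def rect(q,lx,ly,z):
    c,s=np.cos(q[2]),np.sin(q[2]);L=np.array([[1,1],[-1,1],[-1,-1],[1,-1]])*[lx/2,ly/2]
    return np.c_[L@np.array([[c,s],[-s,c]])+q[:2],np.full(4,z)]
def fit(obs,x0):
    def f(q):
        o=[]
        for c,pts,lx,ly,z in obs:
            P=proj(c,rect(q,lx,ly,z)); D=np.linalg.norm(P[:,None]-pts[None],axis=2).argmin(0); o.append((P[D]-pts).ravel())
        return np.concatenate(o)
    b=min((least_squares(f,[x0[0],x0[1],y]) for y in np.arange(0,3.1,.3)),key=lambda r:r.cost); print(b.x,'rms',np.sqrt(np.mean(b.fun**2)),b.fun.round(1)); return b.x
print('MOULD');fit([('s',bs,136,106,52),('t',bt,136,106,52)],pin[0])
fit([('s',bs,136,106,52)],pin[0]);fit([('t',bt,136,106,52)],pin[0])
print('COVER');hc=px(sc,[(130,88),(156,73),(234,127),(208,145)])
fit([('s',cs,110,80,30),('s',hc,60,20,75),('t',ct,110,80,30)],h[0])
fit([('s',cs,110,80,30),('s',hc,60,20,75)],h[0]);fit([('t',ct,110,80,30)],h[0])
E
```

```text
pin (array([563.38859383, 188.62648255,  65.66595258]), np.float64(0.26898750787324843))
bed [[477.  201.5  49.7]
 [595.5 268.9  50.2]
 [650.9 172.9  56.6]
 [531.6 109.7  49.9]] [563.74342027 188.23378023  51.58607923] [np.float64(0.025894976247229806), np.float64(0.11536651512869867), np.float64(0.4387733505396909), np.float64(0.019972334928013424)]
136.36538958105353 29.61119306918476
110.73773605469967 -60.01862180371568
135.02297789638047 -152.05533940868006
106.82957362965087 120.74559721044244
handle (array([ 592.15533862, -174.64488355,   72.35123504]), np.float64(0.21902160256325942))
[([530.2, -199.3, 26.5], np.float64(0.58))]
[([653.2, -148.1, 26.4], np.float64(0.36))]
[([635.5, -224.2, 28.1], np.float64(0.05)), ([557.0, -133.0, -80.3], np.float64(0.6))]
MOULD
[5.63883871e+02 1.88123593e+02 5.22549584e-01] rms 0.4991446530255415 [ 0.1 -0.3  0.  -0.3  0.4  0.6 -0.3 -0.4  0.1 -0.5 -0.7  1.2  0.5  0.
  0.4 -0.6]
[5.63987471e+02 1.87607982e+02 5.29791435e-01] rms 0.341078868794129 [-0.1 -0.2 -0.2 -0.3  0.5  0.6 -0.3 -0.2]
[563.96686867 188.32274726   3.66043913] rms 0.5947580751659297 [ 0.1 -0.6 -0.7  1.2  0.3  0.1  0.2 -0.7]
COVER
[ 5.92667412e+02 -1.74722013e+02 -2.30634187e-01] rms 0.7425240211231067 [-0.1 -0.8  0.3 -0.7 -0.   0.2 -1.  -1.   0.7 -1.4  1.  -0.2 -0.7 -0.2
 -0.1 -1.3  0.9 -0.6  1.3  0.5  0.5 -0.4]
[ 593.88536965 -176.34528559    2.91714105] rms 0.5915351013867343 [-0.2 -0.1  0.3 -0.3  0.1  0.8 -1.1 -0.4  0.6 -0.8  1.   0.3 -0.7  0.4]
[ 5.91394404e+02 -1.72886273e+02 -2.35603164e-01] rms 0.5636249437130173 [-0.6 -0.9  0.3 -0.1  0.5  1.  -0.3 -0. ]
```

Pin at about (563.7, 188.3, tip 66) with mould yaw 0.523. Cover at (592.5, -174.7) with yaw -0.23. Heights and sizes agree with the text to within 3 mm. Now moving above the cover.

```bash
cat > delta.py <<'E'
import sys,numpy as np
from cell import manip, imaging, job
from scipy.spatial.transform import Rotation as R
o=manip.observe();x,y,z,yaw=map(float,sys.argv[1:5])  # yaw: world angle of tool y
M=R.from_quat(o['ee_rot']).as_matrix();d=M.T@(np.array([x,y,z])-o['eef_pos'])
w=np.arctan2(M[1,1],M[0,1]);t=-((yaw-w+np.pi/2)%np.pi-np.pi/2)
print('shift',d.round(1),'turn',round(t,3),'pos',o['eef_pos'].round(1),'yaw',round(w,3),'F',o['ft_force'].round(1),'M',o['moment'].round(2),'w',round(o['width'],1),'t',o['time'])
E
python3 shift.py '{"dx":[-37,-73,-110,-147,-183],"dy":[-34,-68,-102,-136,-170],"dz":[0,0,0,0,0],"yaw":[0,0,0,0,0]}' 60
python3 shift.py '{"dx":[-37,-73,-110,-147,-183],"dy":[-34,-68,-102,-136,-170],"dz":[0,0,0,0,0],"yaw":[0,0,0,0,0]}'
python3 shift.py '{"dx":[-37,-73,-110,-147,-183],"dy":[-34,-68,-102,-136,-170],"dz":[0,0,0,0,0],"yaw":[0,0,0,0,0]}'
python3 delta.py 592.5 -174.7 110 1.340
```

```text
time: 0.6
eef_pos: [337.5, 354.3, 210.8]
ee_rot: [0.187, 0.982, -0.0, -0.0]
ft_force: [0.6, -0.1, 0.3]
width: 59.8
gripper_force: 0.0
time: 1.1
eef_pos: [445.5, 128.8, 210.9]
ee_rot: [0.187, 0.982, 0.0, -0.0]
ft_force: [-0.4, 0.1, 0.2]
width: 60.0
gripper_force: 0.0
time: 1.6
eef_pos: [553.3, -96.6, 210.8]
ee_rot: [0.187, 0.982, 0.0, -0.0]
ft_force: [1.5, 0.2, -0.5]
width: 60.1
gripper_force: 0.0
shift [-65.2 -58.3 100.7] turn -0.145 pos [553.3 -96.6 210.8] yaw 1.195 F [ 1.5  0.2 -0.5] M [-0.03 -0.01  0.04] w 60.1 t 1.6
```

```bash
python3 shift.py '{"dx":[-32,-65,-65,-65,-65],"dy":[-29,-58,-58,-58,-58],"dz":[10,30,65,100,100],"yaw":[-0.07,-0.145,-0.145,-0.145,-0.145]}'
python3 delta.py 592.5 -174.7 54 1.340
python3 - <<'E'
from cell import manip, imaging, job
import cv2,numpy as np
s=imaging.grab_frame("scene")["color"][:,:,::-1];t=imaging.grab_frame("top")["color"][:,:,::-1]
c=lambda im,x,y:cv2.resize(im[y:y+75,x:x+80],None,fx=5,fy=5,interpolation=cv2.INTER_CUBIC)
cv2.imwrite("pics/g1.png",np.hstack([c(s,228,190),c(t,355,167)]))
E
```

```text
time: 2.1
eef_pos: [589.2, -171.5, 106.6]
ee_rot: [0.115, 0.993, 0.001, -0.004]
ft_force: [-0.7, 0.3, -0.6]
width: 59.5
gripper_force: 0.0
shift [-4.3 -2.4 52.6] turn -0.001 pos [ 589.2 -171.5  106.6] yaw 1.339 F [-0.7  0.3 -0.6] M [ 0.02 -0.   -0.03] w 59.5 t 2.1
```

View pics/g1.png

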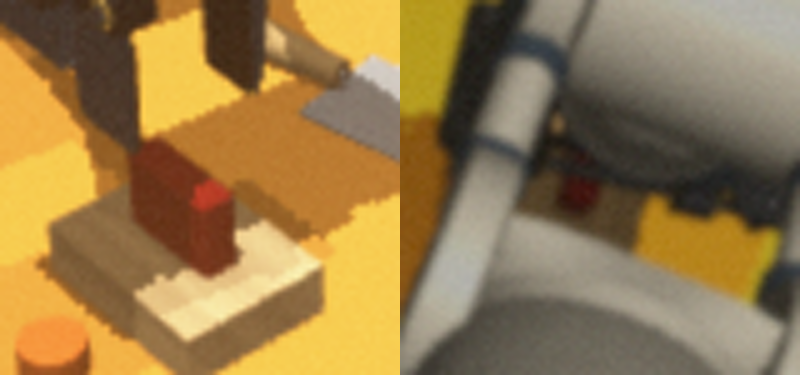

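The fingers straddle the handle (its top is at left crop (182,165)). The arm is still settling, so I'll let it settle and then descend.

```bash
python3 shift.py '{"dx":[0,0],"dy":[0,0],"dz":[0,0],"yaw":[0,0]}' | head -2
python3 delta.py 592.5 -174.7 54 1.340
```

```text
time: 2.4
eef_pos: [593.0, -172.4, 112.9]
shift [ 0.2 -2.3 58.9] turn 0.0 pos [ 593.  -172.4  112.9] yaw 1.34 F [ 0.1 -1.1  0.8] M [0.01 0.03 0.06] w 59.8 t 2.4
```

```bash
python3 shift.py '{"dx":[0,0,0,0,0],"dy":[-1,-2,-2,-2,-2],"dz":[20,40,57,57,57],"yaw":[0,0,0,0,0]}' | head -2
python3 delta.py 592.5 -174.7 54 1.340
python3 shift.py '{"dx":[0,0,0,0,0],"dy":[0,0,0,0,0],"dz":[0,0,0,0,0],"yaw":[0,0,0,0,0]}' 0 40
python3 delta.py 592.5 -174.7 54 1.340
```

```text
time: 2.9
eef_pos: [592.1, -174.3, 55.1]
shift [-0.5 -0.3  1.1] turn 0.0 pos [ 592.1 -174.3   55.1] yaw 1.34 F [0.6 0.5 0.1] M [ 0.01  0.04 -0.02] w 60.1 t 2.9
time: 3.4
eef_pos: [591.6, -174.3, 54.1]
ee_rot: [0.115, 0.993, -0.0, 0.0]
ft_force: [0.0, -0.8, -0.0]
width: 22.9
gripper_force: 0.0
shift [-1.  -0.2  0.1] turn -0.0 pos [ 591.6 -174.3   54.1] yaw 1.34 F [ 0.  -0.8 -0. ] M [0.03 0.05 0.04] w 22.9 t 3.4
```

```bash
python3 shift.py '{"dx":[0,0,0,0],"dy":[0,0,0,0],"dz":[0,0,0,0],"yaw":[0,0,0,0]}' - 50
python3 shift.py '{"dx":[0,0,0,0,0],"dy":[0,0,0,0,0],"dz":[-20,-50,-80,-90,-90],"yaw":[0,0,0,0,0]}' 
python3 delta.py 563.7 188.3 140 2.094
```

```text
time: 3.8
eef_pos: [591.6, -174.2, 53.9]
ee_rot: [0.115, 0.993, 0.0, 0.0]
ft_force: [-0.6, 1.1, 1.5]
width: 19.3
gripper_force: 50.0
time: 4.3
eef_pos: [592.2, -174.5, 144.8]
ee_rot: [0.115, 0.993, -0.0, 0.001]
ft_force: [-0.2, 0.6, -3.4]
width: 19.5
gripper_force: 50.0
shift [110.7 346.7   4.4] turn -0.754 pos [ 592.2 -174.5  144.8] yaw 1.34 F [-0.2  0.6 -3.4] M [ 0.03 -0.01 -0.  ] w 19.5 t 4.3
```

```bash
python3 shift.py '{"dx":[6,16,26,37,48],"dy":[20,55,90,125,160],"dz":[0,0,0,0,0],"yaw":[0,0,0,0,0]}' | head -2
python3 delta.py 571.2 175.3 140 2.094
```

```text
time: 4.8
eef_pos: [580.2, -6.1, 142.0]
shift [ 50.3 174.5   2. ] turn -0.754 pos [580.2  -6.1 142. ] yaw 1.34 F [ 0.2 -0.  -3.1] M [ 0.04 -0.02 -0.  ] w 19.8 t 4.8
```

```bash
python3 shift.py '{"dx":[10,20,30,40,47],"dy":[34,68,102,136,160],"dz":[0,0,0,0,0],"yaw":[-0.1,-0.2,-0.3,-0.4,-0.5]}' | head -2
python3 delta.py 571.2 175.3 140 2.094
```

```text
time: 5.3
eef_pos: [571.0, 160.9, 141.9]
shift [-4.1 13.8  1.9] turn -0.249 pos [571.  160.9 141.9] yaw 1.845 F [ 0.6 -0.9 -2.6] M [ 0.05  0.02 -0.02] w 19.8 t 5.3
```

```bash
python3 shift.py '{"dx":[-2,-4,-4,-4,-4],"dy":[7,14,14,14,14],"dz":[0,0,0,0,0],"yaw":[-0.1,-0.2,-0.25,-0.25,-0.25]}' | head -2
python3 delta.py 571.2 175.3 140 2.094
python3 - <<'E'
from cell import manip, imaging, job
import cv2,numpy as np
f=imaging.grab_frame("scene")["color"][:,:,::-1];cv2.imwrite("pics/s2.png",f)
t=imaging.grab_frame("top")["color"][:,:,::-1];cv2.imwrite("pics/t2.png",t)
c=lambda im,x,y:cv2.resize(im[y:y+110,x:x+80],None,fx=5,fy=5,interpolation=cv2.INTER_CUBIC)
cv2.imwrite("pics/s2c.png",np.hstack([c(f,298,90),c(t,225,150)]))
E
```

```text
time: 5.8
eef_pos: [571.8, 173.4, 142.6]
shift [-0.4  2.   2.6] turn -0.006 pos [571.8 173.4 142.6] yaw 2.088 F [ 0.2 -0.8 -2.8] M [ 0.06 -0.02  0.  ] w 20.0 t 5.8
```

View pics/s2c.png

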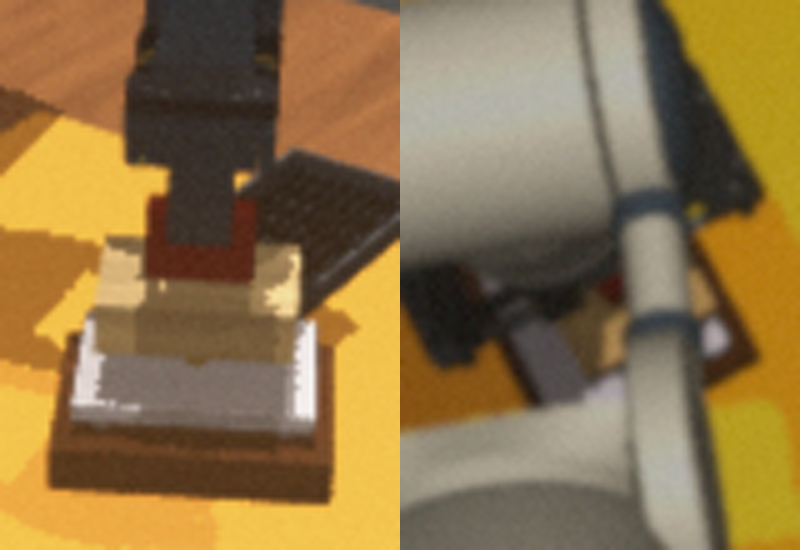

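The cover hangs level. In the left crop its plate edges are at (95,308)-(301,317) top front and (94,350)-(298,362) bottom front, with the back corner at (107,237). I'll fit its pose.

```bash
python3 - <<'E'
from geo import *
o=px((298,90),[(95,308),(301,317),(94,350),(299,362),(107,237),(301,249),(149,196),(255,201)])
L=np.array([[-55,-40,30],[55,-40,30],[-55,-40,0],[55,-40,0],[-55,40,30],[55,40,30],[-30,-10,75],[30,-10,75]])
def f(q,z=None):
    c,s=np.cos(q[2]),np.sin(q[2]);zz=q[3] if z is None else z
    P=np.c_[L[:,:2]@np.array([[c,s],[-s,c]])+q[:2],L[:,2]+zz]
    return (proj('s',P)-o).ravel()
r=least_squares(f,[571,175,.52,88]);print(r.x,r.fun.round(1))
r=least_squares(f,[571,175,.52],kwargs=dict(z=88.6));print(r.x,r.fun.round(1))
E
python3 delta.py 571.2 175.3 140 2.094
```

```text
[5.80393726e+02 1.59747374e+02 5.23431871e-01 9.90563562e+01] [-0.1 -0.9  0.  -0.6 -0.1  0.4 -0.3  0.1 -0.3 -1.   0.3 -1.4 -0.4  1.6
  1.   1.7]
[5.70826140e+02 1.75557586e+02 5.23684394e-01] [ 0.2 -1.  -0.3 -0.6  0.2  0.2 -0.6 -0.1 -0.1 -0.9  0.  -1.3 -0.3  1.8
  0.8  2. ]
shift [-0.2  2.2  3.2] turn -0.006 pos [572.2 173.3 143.2] yaw 2.088 F [-0.2  0.1 -2.3] M [0.05 0.11 0.02] w 20.0 t 5.9
```

Hole offset is about 15 mm along the mould's y and about 0 along x, with matching yaw. Lowering onto the pin tip.

```bash
python3 shift.py '{"dx":[0,0,0,0,0],"dy":[0,0,0,0,0],"dz":[6,12,17,17,17],"yaw":[-0.006,-0.006,-0.006,-0.006,-0.006]}' | head -2
python3 delta.py 571.2 175.3 140 2.094
python3 shift.py '{"dx":[0,0,0,0],"dy":[0,0,0,0],"dz":[1,2,3,3],"yaw":[0,0,0,0]}' | head -2
python3 delta.py 571.2 175.3 140 2.094
```

```text
time: 6.4
eef_pos: [572.4, 173.6, 126.8]
shift [  0.2   2.1 -13.2] turn 0.002 pos [572.4 173.6 126.8] yaw 2.096 F [-0.  -0.4 -2.3] M [0.1  0.04 0.01] w 19.6 t 6.4
time: 6.8
eef_pos: [572.4, 173.6, 123.8]
shift [  0.2   2.1 -16.2] turn 0.002 pos [572.4 173.6 123.8] yaw 2.096 F [ 0.6 -0.1 -2.5] M [ 0.09 -0.02  0.01] w 19.5 t 6.8
```

```bash
for i in 1; do python3 shift.py '{"dx":[0,0,0,0],"dy":[0,0,0,0],"dz":[0.7,1.4,2,2],"yaw":[0,0,0,0]}' | head -4; done
python3 delta.py 571.2 175.3 140 2.094
```

```text
time: 7.2
eef_pos: [572.4, 173.6, 121.8]
ee_rot: [-0.26, 0.966, 0.0, -0.0]
ft_force: [-0.7, 1.2, -1.8]
shift [  0.2   2.1 -18.2] turn 0.002 pos [572.4 173.6 121.8] yaw 2.096 F [-0.7  1.2 -1.8] M [ 0.03 -0.01  0.06] w 19.6 t 7.2
```

```bash
python3 shift.py '{"dx":[0,0,0],"dy":[0,0,0],"dz":[0.5,1,1],"yaw":[0,0,0]}' | head -4
python3 delta.py 571.2 175.3 140 2.094
```

```text
time: 7.5
eef_pos: [572.4, 173.6, 120.9]
ee_rot: [-0.26, 0.966, 0.0, -0.0]
ft_force: [0.2, -0.8, -2.5]
shift [  0.2   2.1 -19.1] turn 0.002 pos [572.4 173.6 120.9] yaw 2.096 F [ 0.2 -0.8 -2.5] M [ 0.04  0.02 -0.06] w 19.6 t 7.5
```

```bash
python3 shift.py '{"dx":[0,0,0],"dy":[0,0,0],"dz":[0.5,1,1],"yaw":[0,0,0]}' | sed -n '2p;4p'
python3 shift.py '{"dx":[0,0],"dy":[0,0],"dz":[0.5,0.5],"yaw":[0,0]}' | sed -n '2p;4p'
python3 delta.py 571.2 175.3 140 2.094
```

```text
eef_pos: [572.5, 173.6, 119.9]
ft_force: [-0.2, -0.5, -2.1]
eef_pos: [572.6, 173.6, 119.8]
ft_force: [-1.2, -0.5, 3.6]
shift [  0.3   2.2 -20.2] turn 0.002 pos [572.6 173.6 119.8] yaw 2.096 F [-1.2 -0.5  3.6] M [0.01 0.41 0.05] w 20.0 t 8.0
```

Contact at TCP z 119.8, so the underside is at the pin's 66 mm, pressing about 6 N. Sliding toward +y of the tool.

```bash
python3 shift.py '{"dx":[0,0,0,0,0],"dy":[1.5,3,4.5,6,7.5],"dz":[0,0,0,0,0],"yaw":[0,0,0,0,0]}' | sed -n '2p;4p'
python3 shift.py '{"dx":[0,0,0],"dy":[1,2,2],"dz":[0,0,0],"yaw":[0,0,0]}' | sed -n '2p;4p'
python3 delta.py 563.7 188.3 140 2.094
```

```text
eef_pos: [569.3, 180.1, 119.8]
ft_force: [3.2, -2.8, 6.1]
eef_pos: [568.1, 182.0, 119.8]
ft_force: [1.2, -2.0, 4.3]
shift [  0.7   7.6 -20.2] turn 0.002 pos [568.1 182.  119.8] yaw 2.096 F [ 1.2 -2.   4.3] M [-0.34 -0.27  0.01] w 19.3 t 8.8
```

```bash
for k in 1; do python3 shift.py '{"dx":[0,0,0],"dy":[1,2,2],"dz":[0,0,0],"yaw":[0,0,0]}' | sed -n '2p;4p'
python3 shift.py '{"dx":[0,0,0],"dy":[1,1.5,1.5],"dz":[0,0,0],"yaw":[0,0,0]}' | sed -n '2p;4p'; 
python3 shift.py '{"dx":[0,0],"dy":[1,1],"dz":[0,0],"yaw":[0,0]}' | sed -n '2p;4p'; done
python3 delta.py 563.7 188.3 140 2.094
```

```text
eef_pos: [567.0, 183.8, 119.7]
ft_force: [1.2, -1.1, 5.2]
eef_pos: [565.9, 185.0, 119.4]
ft_force: [2.6, -1.1, 4.4]
eef_pos: [564.7, 185.9, 119.0]
ft_force: [0.6, 1.5, -2.1]
shift [ -0.3   2.6 -21. ] turn 0.002 pos [564.7 185.9 119. ] yaw 2.096 F [ 0.6  1.5 -2.1] M [0.22 0.   0.  ] w 19.9 t 9.6
```

The force has fallen to the cover's own weight, so the hole is over the tip. Going 1 mm further across and feeling downward.

```bash
python3 shift.py '{"dx":[0,0,0,0],"dy":[0.5,1,1,1],"dz":[0,0.5,1,1],"yaw":[0,0,0,0]}' | sed -n '2p;4p'
python3 delta.py 563.7 188.3 140 2.094
python3 shift.py '{"dx":[0,0,0,0],"dy":[0,0,0,0],"dz":[0.5,1,1.5,1.5],"yaw":[0,0,0,0]}' | sed -n '2p;4p'
python3 delta.py 563.7 188.3 140 2.094
```

```text
eef_pos: [564.7, 186.6, 118.3]
ft_force: [-1.4, 0.9, -1.3]
shift [ -0.    2.  -21.7] turn 0.002 pos [564.7 186.6 118.3] yaw 2.096 F [-1.4  0.9 -1.3] M [0.21 0.24 0.01] w 19.7 t 10.0
eef_pos: [564.7, 186.9, 116.8]
ft_force: [-2.9, 4.6, -1.1]
shift [  0.2   1.7 -23.2] turn 0.002 pos [564.7 186.9 116.8] yaw 2.096 F [-2.9  4.6 -1.1] M [1.25 0.72 0.01] w 20.0 t 10.4
```

It is 3 mm in. The pin pushes along the tool's +y at about 5 N, so I'll comply that way.

```bash
python3 shift.py '{"dx":[0,0,0],"dy":[0.7,1.4,1.4],"dz":[0,0,0],"yaw":[0,0,0]}' | sed -n '2p;4p'
python3 shift.py '{"dx":[0,0,0],"dy":[0,0,0],"dz":[1,2,2],"yaw":[0,0,0]}' | sed -n '2p;4p'
python3 delta.py 563.7 188.3 140 2.094
```

```text
eef_pos: [564.3, 187.7, 116.8]
ft_force: [-0.7, -0.4, -2.6]
eef_pos: [564.1, 187.7, 114.7]
ft_force: [-0.6, -0.7, -2.7]
shift [  0.1   0.8 -25.3] turn 0.002 pos [564.1 187.7 114.7] yaw 2.096 F [-0.6 -0.7 -2.7] M [0.09 0.06 0.  ] w 19.6 t 11.0
```

```bash
python3 shift.py '{"dx":[0,0,0,0,0],"dy":[0,0,0,0,0],"dz":[2,4,6,7,7],"yaw":[0,0,0,0,0]}' | sed -n '2p;4p'
python3 shift.py '{"dx":[0,0,0,0],"dy":[0,0,0,0],"dz":[1,2,3,3],"yaw":[0,0,0,0]}' | sed -n '2p;4p'
python3 delta.py 563.7 188.3 140 2.094
```

```text
eef_pos: [564.1, 187.7, 107.7]
ft_force: [0.1, 0.6, -2.3]
eef_pos: [564.3, 187.8, 105.0]
ft_force: [-0.9, 0.6, 2.3]
shift [  0.2   0.7 -35. ] turn 0.002 pos [564.3 187.8 105. ] yaw 2.096 F [-0.9  0.6  2.3] M [0.09 0.16 0.02] w 19.7 t 11.9
```

The cover met the bed at about 105.7, as expected. Now pressing: fully down should be at about TCP 97.8.

```bash
python3 shift.py '{"dx":[0,0,0,0,0],"dy":[0,0,0,0,0],"dz":[1,2,3,4,5],"yaw":[0,0,0,0,0]}' - 60| sed -n '2p;4p'
python3 shift.py '{"dx":[0,0,0],"dy":[0,0,0],"dz":[1,1.5,1.5],"yaw":[0,0,0]}' | sed -n '2p;4p'
python3 shift.py '{"dx":[0,0,0],"dy":[0,0,0],"dz":[0.5,1,1],"yaw":[0,0,0]}' | sed -n '2p;4p'
python3 delta.py 563.7 188.3 140 2.094
```

```text
eef_pos: [564.3, 187.8, 100.0]
ft_force: [-2.7, 0.4, 7.4]
eef_pos: [564.3, 187.9, 98.6]
ft_force: [-3.2, 0.5, 8.4]
eef_pos: [564.3, 187.8, 97.9]
ft_force: [-4.1, 1.2, 12.2]
shift [  0.3   0.7 -42.1] turn 0.002 pos [564.3 187.8  97.9] yaw 2.096 F [-4.1  1.2 12.2] M [-0.01  0.81 -0.01] w 19.1 t 13.0
```

```bash
python3 shift.py '{"dx":[0.4,0.6,0.6,0.6],"dy":[0,0,0,0],"dz":[0.4,0.8,1.2,1.2],"yaw":[0,0,0,0]}' | sed -n '2p;4p'
python3 delta.py 563.7 188.3 140 2.094
```

```text
eef_pos: [564.4, 187.9, 97.8]
ft_force: [-5.5, 1.0, 28.4]
shift [  0.3   0.7 -42.2] turn 0.002 pos [564.4 187.9  97.8] yaw 2.096 F [-5.5  1.  28.4] M [ 0.17  1.38 -0.02] w 19.4 t 13.4
```

The force now rises steeply against the hard stop (28 N at z 97.8), so the bed is fully down. Holding a moment and checking by picture.

```bash
python3 shift.py '{"dx":[0,0,0,0,0],"dy":[0,0,0,0,0],"dz":[0,0,0,0,0],"yaw":[0,0,0,0,0]}' | sed -n '1,6p'
python3 - <<'E'
from cell import manip, imaging, job
import cv2,numpy as np
f=imaging.grab_frame("scene")["color"][:,:,::-1]
cv2.imwrite("pics/s3.png",np.hstack([cv2.resize(f[120:220,290:390],None,fx=4.5,fy=5,interpolation=cv2.INTER_CUBIC),cv2.resize(f[60:310,130:480],(350,500))]))
E
```

```text
time: 13.9
eef_pos: [564.4, 187.9, 97.8]
ee_rot: [-0.26, 0.966, 0.0, 0.001]
ft_force: [-7.3, 0.6, 27.7]
width: 19.5
gripper_force: 60.0
```

View pics/s3.png

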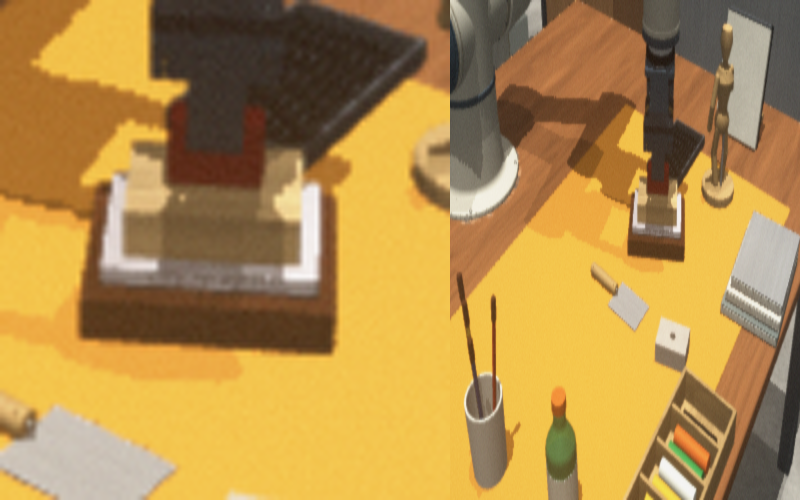

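The cover sits centred on the bed, plate at (124-302, 145-265) with edges parallel to the mould's. The bed is down on the wood, and the bystanders are undisturbed. Handing in.

```bash
python3 -c "
from cell import manip, imaging, job
print(job.finish_job())"
```

```text
the job is handed in; nothing more can be done
None
```

The cover was lowered onto the pin tip to one side, slid across until it dropped on in line with the mould, then pressed to the hard stop at about 28 N; I handed the job in at about 14 s, still gripping and pressing (no verdict was returned).

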